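# Set up the cheese curler: seat the spindle, then the scraper

### The job

Get the cheese curler ready for serving: take the steel spindle out of its oak foot, put it square end down through the bored cheese and turn it by feel until its square end drops into the board's hidden socket and it is fully home. Then slip the scraper over the spindle so that it lies flat on the cheese, and let go. Use a light hand: never press hard on the board or the cheese (even a bump of 35 N is too much), keep the cheese in the middle of its board, and leave the other goods where they are.

Things in the scene. Friction and masses are not known exactly. Their poses are not given: they have to be found in the camera images.
- board: round oak board of the curler, fixed, 190 mm across, 30 mm thick; origin: centre of its underside on the worktop, z up. A steel socket is let into the middle of its top, hidden under the cheese
- socket_mouth (a point): centre of the socket's mouth, in the board's top face, with the board's axes. Fixed blind square hole 12 mm wide, 18 mm deep, flat bottom 12 mm above the worktop; steel face 32 mm wide, flush with the board. The square is turned against the board's x, y axes by an angle not known beforehand, from 17 to 73 degrees (a square repeats every 90)
- cheese: small upright cylinder of cheese, brown rind, pale bared top, gold foil with a red edge round its lower half; 108 mm across, 78 mm high, about 0.75 kg, loose, standing on the middle of the board (up to 1.5 mm off), its top 108 mm above the worktop; a round bore 20 mm wide runs right through along its axis; origin: centre of its underside, z up
- spindle: loose steel spindle, 155 mm long, about 0.16 kg, standing upright in the oak foot; origin: middle of its lower end, z along it to the domed top. The lowest 20 mm are a square foot 11 mm wide (sides along its x and y, lower edges chamfered 1.2 mm); above it the round shaft is 14 mm thick. Home: origin 12 mm, top 167 mm above the worktop
- depth_ring (a point): on the spindle's axis, 96 mm above its lower end: lower edge of the dark ring round the shaft, 4 mm wide. When the spindle is home this edge is level with the cheese top; while the foot only rests on the socket's face it stands 18 mm too high
- stand: turned oak foot in which the spindle is kept, fixed, 84 mm across at the base, 68 mm above it, 60 mm high, brass-edged round bore 17 mm wide and 48 mm deep on its axis; origin: centre of its underside, z up
- scraper: loose scraper lying flat on the worktop, about 0.14 kg: upright aluminium hub, flat steel blade 24 mm wide, 3 mm thick, reaching 59 mm from the hub axis to -x and 37 mm to +x, and an upright wooden knob 22 mm thick, 51 mm high, 45 mm from the axis on the -x side; origin: on the hub axis, at the underside, z up along the bore
- hub_top (a point): centre of the upper end of the scraper's hub, 36 mm above its underside; hub 28 mm across, round bore 16.4 mm wide right through. Grip the scraper by the hub, fingers closing along its y
- wedge_2: bystander: loose wrapped wedge of cheese at the front left, 93x120x58 mm; origin: centre of its underside
- price_card_2: bystander: loose white price card in a wooden foot at the front, 21x62x59 mm; origin: centre of its underside

How it is judged (in metres and radians):
On the way, in this order (a step that is already met when the one before it is completed fails the run):
1. the spindle's foot has reached the bottom of the socket, upright (z of spindle in the frame of board below 0.0145 m and horizontal distance between spindle and board below 0.004 m and angle between spindle's own z axis and vertical below 0.08 rad), for 0.2 s.
2. the scraper lies flat on the cheese with the spindle through its hub (z of scraper in the frame of cheese between 0.074 and 0.082 m and horizontal distance between scraper and board below 0.008 m and angle between scraper's own z axis and vertical below 0.06 rad), for 0.2 s.
At the end, for the whole second after the job is handed in: the spindle stands upright in the board's socket with its foot at the bottom (within 2.5 mm); the scraper lies flat on the cheese (within 4 mm) round the spindle; the cheese stands within 10 mm of the board's middle; all at rest and let go (all of step 1 and all of step 2 and horizontal distance between cheese and board below 0.01 m and angle between cheese's own z axis and vertical below 0.04 rad and linear speed of each of scraper, spindle below 0.02 m/s); the robot touches nothing.
It fails at once if the spindle is pressed on the board or its socket with more than 35 N (contact force between spindle and board above 35 N).
It fails at once if the spindle is pressed on the cheese with more than 35 N (contact force between spindle and cheese above 35 N).
It fails at once if the scraper is pressed on the cheese with more than 35 N (contact force between scraper and cheese above 35 N).
It fails at once if the cheese is pushed more than 20 mm from where it stood (distance of cheese from where it was at the start of the episode above 0.02 m).
It fails at once if the loose wedge or the price card at the front is moved more than 20 mm (distance of any of wedge_2, price_card_2 from where it was at the start of the episode above 0.02 m).
It also fails if it takes over 72 s, if anything falls off the work surface, if the arm or the gripper's body presses on something with over 40 N, if the wrist force passes 120 N, or if a joint passes its speed limit or range.

### The arm

A 6-joint arm with a two-finger parallel gripper is mounted at the origin on a cart in front of the work surface, level with it; the furniture and walls round the work are solid. World frame = base frame: x ahead of the robot, y to its left, z up, the work surface at z = 0. Lengths are in m, angles in degrees, forces in N, time in s.
With the tool pointing down it reaches from about 0.25 to 0.725 m from the base axis. Payload 9.7 kg.
Tool frame: the origin (TCP) lies midway between the tips of the shut fingers; the grasp point (between the pads) lies 19 mm behind it; z points along the fingers, y is the line along which they close (so a half turn about z gives the same grasp; the last joint's range is limited). The gripper opens to 85 mm and grips with 20 to 120 N. Pads are 22 mm wide; open, the fingers measure 114 mm over their backs; the gripper's body (76 mm by 85 mm) begins 54 mm behind the grasp point. The pads swing forward as they close: fully open they stand 13 mm farther back than shut.
Start: joints at [-75.057, 4.979, 10.078, 95.1, 0, 90], TCP at [0.142, -0.531, 0.231] pointing down, gripper open.
Joint ranges: [-179.16, 179.16], [-48.56, 103.87], [-65.8, 70.77], [-126.05, 130.52], [-82.76, 87.17], [-180, 180]. Speed limits (degrees/s): [127.2, 127.2, 147.25, 180, 180, 180].

### API

Orientations are given as [roll, pitch, yaw] about the fixed x, y, z axes, in that order (R = Rz(yaw) Ry(pitch) Rx(roll)).
In Python, from workcell import bot gives the robot as it stands. The module is installed in compiled form; this text tells all that it offers.
- The arm moves only by the tool send_rows, never from a script. Its argument "moves" is one flat list of numbers, 7 for each row, row after row: the shift along the world's x, y, z normalised to -1 to 1, where 1 is 0.025 m, then the turn, a rotation vector about the world's x, y, z normalised to -1 to 1, where 1 is 0.15 rad, then the closure, from -1 (fully open) to 1 (shut), so that 0 is half open. A call has 1 to 8 rows; each row shifts and turns the commanded pose from where the row before left it; what a row does not reach is not made up. A row lasts 1/8 s, in which the tool goes at most 62.5 mm and 10.7 degrees, less where a joint would pass 70% of its speed; a pose out of reach is approached as far as the arm can. A call with a number of a shift or a turn outside -1 to 1 is refused whole. A call with a gripper value outside its range is refused whole. The fingers move at their own pace and stop on an object; "squeeze" is the grip in N (left out, the last holds). Time passes only in rows, so rows that do not move let the fingers close. It gives the time, the measured TCP pose, the force, the opening and the grip force at its end, in the units of the state.
- bot.get_obs(): the state, without advancing time (a new reading comes with each control period).
- bot.camera(name): name is "scene" or "top"; returns a dict with "color" (384x512x3 uint8, red, green, blue), "camera_matrix" (3x3 intrinsics, pixels), "R" (3x3) and "t" (3): a world point X has camera coordinates R X + t. Camera axes: x right, y down, z forward; pixel columns grow to the right and rows downward; lengths in m; the calibration is good to about 2 mm. A picture is of the moment at which its call begins. There is no depth.
- bot.job_done(): hands the job in; it is judged then, once.
Trained networks look in the newest picture that a camera, given by its name, has taken for a name from the list of things; names that differ only in an ending like _2 or _b are one class to them, and where a whole thing is asked for, a point or a joint stands for the part that bears it (a point fixed in the world has none). Each returns a list of dicts, best first, with "p" (0 to 1); they miss things now and then, are a little off and sometimes report something else, mostly with a low value. They report only what shows in the picture. A call takes as long as a camera call.
- bot.boxes_of(camera, query): "extent" ([left, top, right, bottom] in pixels, round what is visible of it).
- bot.trace(camera, query): "region" (384x512 bool, what is visible of it) and "extent" ([left, top, right, bottom] in pixels, round what is visible of it).
- bot.landmark_of(camera, query): "pixel" ([column, row] in pixels: a listed point, or the origin of a listed thing).
The state is a dict: "time": time; "q": joint angles; "qd": joint speeds; "joint_efforts": joint torques, N m; "ee_pos": TCP position; "tcp_rot": TCP orientation; "wrist_force": force on the tool from outside, world axes, zero at the start; "torque": the same for the moment, N m; "opening": finger opening in m; "grasp_force": force on a finger pad.
Only numpy, scipy, OpenCV 4.12 (cv2) and the standard library are available. Lean on these libraries where they do the work, as an engineer would, in place of code of your own. Each camera call takes 0.05 s, during which the arm holds its last target. There are 200 camera calls.

## Working session

There is one attempt and no reset: what is moved stays moved. The work goes in short steps, Python scripts to look and compute and a tool call to move; the robot and the scene stay as the last step left them, time stands still between calls to the robot, and variables do not carry over. Pictures are saved under pics/ and viewed, at most 10 in all, crops included, and the job is handed in when it is done.

Besides the shell and the picture viewer there is one more tool, called after "Call:" in YAML: its name, and indented under it one key for each argument. send_rows: Moves the arm, as the interface text tells. Its arguments: {"type":"object","properties":{"moves":{"type":"array"},"squeeze":{"type":"number"}},"required":["moves"]}

```bash
mkdir -p pics; cat > h.py <<'E'
import numpy as np, cv2
from workcell import bot
def ray(c,px):
    K,R,t=c["camera_matrix"],np.array(c["R"]),np.array(c["t"])
    d=R.T@np.linalg.solve(K,[px[0],px[1],1.]); return -R.T@t,d
def at_z(c,px,z):
    o,d=ray(c,px); return o+d*(z-o[2])/d[2]
def tri(c1,p1,c2,p2):
    o1,d1=ray(c1,p1);o2,d2=ray(c2,p2);d1/=np.linalg.norm(d1);d2/=np.linalg.norm(d2)
    s=np.linalg.lstsq(np.c_[d1,-d2],o2-o1,rcond=None)[0]
    a,b=o1+s[0]*d1,o2+s[1]*d2
    return (a+b)/2,np.linalg.norm(a-b)
E
python3 - <<'E'
from h import *
np.set_printoptions(precision=4,suppress=True)
C={n:bot.camera(n) for n in("scene","top")}
for n in C:
    print(n,"cam",-np.array(C[n]["R"]).T@C[n]["t"],C[n]["camera_matrix"][0][0])
Z=dict(board=0,cheese=.03,spindle=.012,depth_ring=.108,stand=0,scraper=0,hub_top=.036,wedge_2=0,price_card_2=0,socket_mouth=.03)
for k,z in Z.items():
    P={}
    for n in C:
        L=bot.landmark_of(n,k)[:2]
        print(k,n,[(np.round(l["pixel"],1),round(l["p"],2),at_z(C[n],l["pixel"],z)[:2]) for l in L])
        if L:P[n]=L[0]["pixel"]
    if len(P)==2: print("   tri",tri(C["scene"],P["scene"],C["top"],P["top"]))
cv2.imwrite("pics/a.png",C["scene"]["color"][:,:,::-1]);cv2.imwrite("pics/b.png",C["top"]["color"][:,:,::-1])
o=bot.get_obs();print(o)
E
```

```text
scene cam [-0.1781  0.4653  0.6309] 448.1968648061927
top cam [0.2851 0.0591 1.2201] 408.63970791501333
board scene [(array([296.1, 187.1]), 0.86, array([ 0.5816, -0.1317]))]
board top [(array([303.4, 165. ]), 0.62, array([ 0.5703, -0.1183]))]
   tri (array([ 0.566 , -0.1175,  0.0138]), np.float64(0.0031183961131922466))
cheese scene [(array([293.9, 179.7]), 0.61, array([ 0.5757, -0.1185]))]
cheese top [(array([300.5, 160.9]), 0.9, array([ 0.5757, -0.1053]))]
   tri (array([ 0.5707, -0.1082,  0.0368]), np.float64(0.010178942148001297))
spindle scene [(array([159.9, 199.7]), 0.59, array([0.6934, 0.1924]))]
spindle top [(array([186. , 164.2]), 0.51, array([0.5626, 0.239 ]))]
   tri (array([0.5431, 0.2312, 0.1143]), np.float64(0.016431355560295187))
depth_ring scene [(array([165.2, 200. ]), 0.89, array([0.5516, 0.2259]))]
depth_ring top [(array([190.6, 162. ]), 0.68, array([0.5471, 0.2122]))]
   tri (array([0.5514, 0.2189, 0.1043]), np.float64(0.01392899235554203))
stand scene [(array([166.6, 238.9]), 0.55, array([0.5621, 0.2311]))]
stand top [(array([188.3, 165.8]), 0.8, array([0.5605,
[... 719 characters left out ...]
1549983458837085))
price_card_2 scene []
price_card_2 top [(array([335. , 234.7]), 0.63, array([ 0.359 , -0.2118]))]
socket_mouth scene []
socket_mouth top [(array([236.2, 203.9]), 0.43, array([0.4422, 0.0844]))]
{'time': 1.1, 'q': array([-75.0583,   4.9789,  10.0791,  95.0986,  -0.0004,  89.9994]), 'qd': array([ 0.0541, -0.0123, -0.0567, -0.0552, -0.0379, -0.0319]), 'joint_efforts': array([  0.0051, -52.0108,  46.4864,   0.0016,   0.0003,  -0.    ]), 'ee_pos': array([ 0.1418, -0.5314,  0.2313]), 'tcp_rot': array([179.9983,   0.0004,  14.9423]), 'wrist_force': array([-0.2604,  0.594 , -0.8576]), 'torque': array([ 0.012 , -0.0041, -0.0359]), 'grasp_force': 0.0, 'opening': 0.08536815806733557}
```

View pics/a.png

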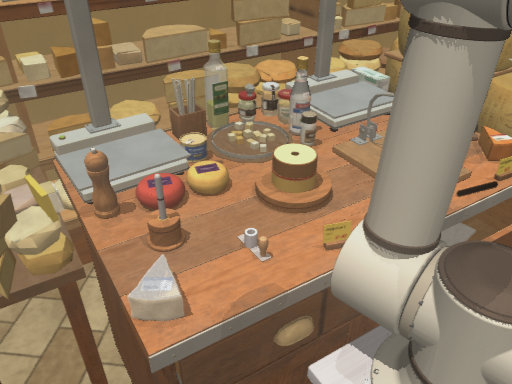

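View pics/b.png

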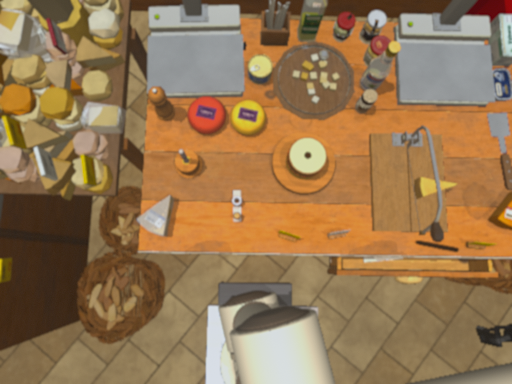

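Scene: spindle top at about (159,178), in its stand at (165,235); cheese at (294,165); scraper at (250,240). Top: stand (187,162), cheese bore (307,156), scraper hub (237,195), knob (237,208). Next I'll refine these with the traces and a magnified montage.

```bash
python3 - <<'E'
from h import *
np.set_printoptions(precision=4,suppress=True)
C={n:bot.camera(n) for n in("scene","top")}
for n in C:
  for k in("board","cheese","spindle","stand","scraper","price_card_2"):
    L=bot.trace(n,k)
    if not L: print(n,k,"none");continue
    m=L[0]["region"].astype(np.uint8)
    cs=max(cv2.findContours(m,0,1)[0],key=cv2.contourArea)
    e=cv2.fitEllipse(cs) if len(cs)>5 else None
    ys,xs=np.nonzero(m)
    print(n,k,round(L[0]["p"],2),L[0]["extent"],m.sum(),"mean",xs.mean().round(2),ys.mean().round(2),np.round(e[0],2),np.round(e[1],1),round(e[2],0))
W=[("scene",(135,170)),("scene",(262,140)),("scene",(228,215)),("top",(163,140)),("top",(275,130)),("top",(210,175))]
T=[]
for n,(x,y) in W:
    w=64
    T.append(cv2.resize(C[n]["color"][y:y+w,x:x+w,::-1],(264,264),interpolation=cv2.INTER_NEAREST))
# one wider for spindle
cv2.imwrite("pics/c.png",np.vstack([np.hstack(T[:3]),np.hstack(T[3:])]))
E
```

```text
scene board 0.72 [255.1, 166.3, 334.9, 215.2] 1916 mean 292.22 193.44 [292.66 188.03] [48.6 72.8] 92.0
scene cheese 0.93 [273.4, 143.7, 317.7, 192.1] 1989 mean 293.78 167.59 [293.82 167.6 ] [47.5 51.9] 3.0
scene spindle 0.68 [154.9, 172.6, 166.2, 219.8] 283 mean 159.67 195.47 [159.31 193.1 ] [ 6.3 61.4] 172.0
scene stand 0.61 [146.3, 210.7, 182.4, 255.7] 1224 mean 164.51 231.19 [164.54 231.07] [38.2 41.4] 2.0
scene scraper 0.83 [234.4, 230.7, 273.0, 261.3] 622 mean 254.92 243.54 [254.66 243.25] [20.6 40. ] 136.0
scene price_card_2 0.2 [240.3, 228.0, 269.9, 260.8] 580 mean 254.72 243.08 [254.6  242.91] [20.2 37.1] 136.0
top board 0.95 [271.1, 132.9, 335.3, 192.9] 1830 mean 300.6 165.82 [302.74 162.29] [61.8 63. ] 95.0
top cheese 0.95 [283.2, 138.6, 326.2, 177.0] 1275 mean 305.57 157.56 [305.62 157.56] [36.9 42.3] 36.0
top spindle none
top stand 0.89 [174.1, 147.5, 202.4, 181.8] 593 mean 188.79 163.79 [188.77 163.71] [26.8 28.1] 148.0
top scraper 0.5 [227.3, 190.8, 239.1, 225.6] 255 mean 236.51 205.29 [236.51 204.74] [ 8.4 38. ] 0.0
top price_card_2 0.47 [326.0, 232.2, 344.4, 238.6] 117 mean 337.14 233.44 [337.19 233.45] [ 6.2 20.7] 80.0
```

View pics/c.png

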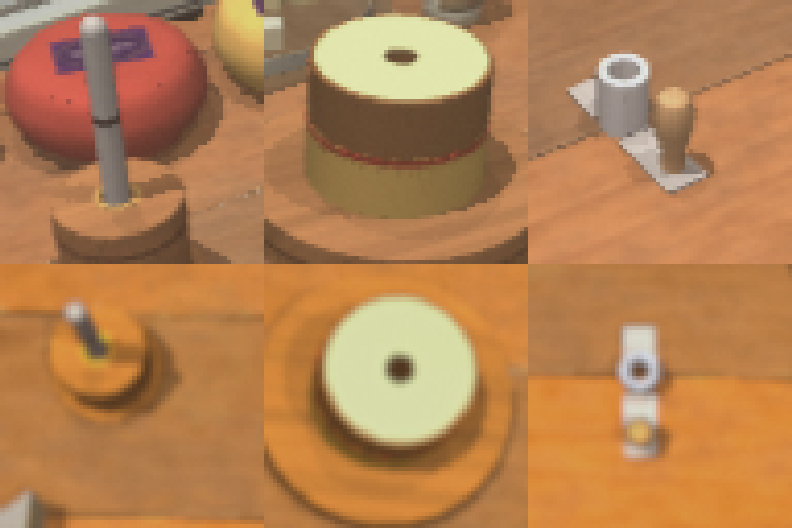

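```bash
python3 - <<'E'
from h import *
np.set_printoptions(precision=4,suppress=True)
C={n:bot.camera(n) for n in("scene","top")}
for n,(x,y) in dict(scene=(262,140),top=(275,130)).items():
    a=C[n]["color"][y:y+64,x:x+64].astype(int)
    m=((a[:,:,0]>180)&(a[:,:,1]>185)&(a[:,:,2]>120)).astype(np.uint8)
    cs=max(cv2.findContours(m,0,1)[0],key=cv2.contourArea)
    e=cv2.fitEllipse(cv2.convexHull(cs));h=(1-m); 
    p=np.array(e[0])+[x,y]; print("cheese top",n,p,e[1],at_z(C[n],p,.108))
for name,z,s,t in(("hub",.036,(250.9,231.3),(236.2,200.3)),("knob top",.051,(263.5,236.9),(236.4,216)),("blade+x end",.0015,None,(236.3,190.2)),("spin top",.166,(157.1,174.9),(180.4,150.6)),("brass",.06,(162.9,217.3),(186.3,160.6)),("bore",.108,(294.6,153),(307.3,154.7))):
    if s: print(name,at_z(C["scene"],s,z),end="")
    print(name,at_z(C["top"],t,z),s and tri(C["scene"],s,C["top"],t))
E
```

```text
cheese top scene [294.7729 153.4174] (20.152618408203125, 41.90614318847656) [ 0.5721 -0.1133  0.108 ]
cheese top top [307.3085 154.9844] (34.071495056152344, 35.573211669921875) [ 0.5741 -0.1137  0.108 ]
hub [0.4505 0.0836 0.036 ]hub [0.452  0.0845 0.036 ] (array([0.4516, 0.0839, 0.0355]), np.float64(0.0015803728741945098))
knob top [0.4061 0.0809 0.051 ]knob top [0.4045 0.0826 0.051 ] (array([0.4042, 0.0824, 0.053 ]), np.float64(0.0004093456485787913))
blade+x end [0.4877 0.0856 0.0015] None
spin top [0.5594 0.2328 0.166 ]spin top [0.5638 0.2324 0.166 ] (array([0.5641, 0.2321, 0.1634]), np.float64(0.0015420474826344113))
brass [0.5617 0.2326 0.06  ]brass [0.5623 0.2314 0.06  ] (array([0.5628, 0.2319, 0.0589]), np.float64(0.0007480832574777025))
bore [ 0.574  -0.1142  0.108 ]bore [ 0.5749 -0.1137  0.108 ] (array([ 0.5747, -0.1141,  0.1077]), np.float64(0.0009312905281586841))
```

Call:
send_rows:
  moves: [0.54,0.98,0.1,0,0,-0.217,-1,0.54,0.98,0.1,0,0,-0.217,-1,0.54,0.98,0,0,0,-0.217,-1,0.54,0.98,0,0,0,-0.217,-1,0.54,0.98,0,0,0,-0.217,-1,0.54,0.98,0,0,0,-0.217,-1,0.54,0.98,0,0,0,-0.217,-1,0.54,0.98,0,0,0,-0.217,-1]
  squeeze: 30

```text
time: 2.9
ee_pos: [0.2501, -0.3346, 0.2364]
tcp_rot: [180.0, -0.0, -0.0]
wrist_force: [0.3, 0.4, 0.7]
opening: 0.0857
grasp_force: 0.0
```

Call:
send_rows:
  moves: [0.54,0.98,0,0,0,0,-1,0.54,0.98,0,0,0,0,-1,0.54,0.98,0,0,0,0,-1,0.54,0.98,0,0,0,0,-1,0.54,0.98,0,0,0,0,-1,0.54,0.98,0,0,0,0,-1,0.54,0.98,0,0,0,0,-1,0.54,0.98,0,0,0,0,-1]

```text
time: 3.9
ee_pos: [0.3582, -0.1385, 0.2365]
tcp_rot: [180.0, -0.0, 0.0]
wrist_force: [0.0, 0.1, -0.2]
opening: 0.0857
grasp_force: 0.0
```

Call:
send_rows:
  moves: [0.54,0.98,0,0,0,0,-1,0.54,0.98,0,0,0,0,-1,0.54,0.98,0,0,0,0,-1,0.54,0.98,0,0,0,0,-1,0.54,0.98,0,0,0,0,-1,0.54,0.98,0,0,0,0,-1,0.54,0.98,0,0,0,0,-1,0.54,0.98,0,0,0,0,-1]

```text
time: 4.9
ee_pos: [0.4674, 0.0256, 0.2363]
tcp_rot: [-178.6, 0.0, 2.3]
wrist_force: [0.6, -0.4, 0.6]
opening: 0.0855
grasp_force: 0.0
```

Call:
send_rows:
  moves: [0.54,0.98,0,0,0,0,-1,0.54,0.98,0,0,0,0,-1,0.54,0.98,0,0,0,0,-1,0.54,0.98,0,0,0,0,-1,0.54,0.98,0,0,0,0,-1,0.54,0.98,0,0,0,0,-1,0.54,0.98,0,0,0,0,-1]

```text
time: 5.78
ee_pos: [0.5706, 0.117, 0.2361]
tcp_rot: [-175.1, 0.0, 9.3]
wrist_force: [0.5, 0.1, 0.0]
opening: 0.0852
grasp_force: 0.0
```

Call:
send_rows:
  moves: [0,0,0,0,0,0,-1,0,0,0,0,0,0,-1]

```text
time: 6.02
ee_pos: [0.5695, 0.1161, 0.2362]
tcp_rot: [-175.2, 0.1, 9.2]
wrist_force: [-0.0, 0.6, -0.5]
opening: 0.0852
grasp_force: 0.0
```

```bash
python3 -c "
from h import *
o=bot.get_obs();print(o['q'],o['qd'],o['ee_pos'],o['tcp_rot'],o['joint_efforts'])"
```

```text
[  9.16429903   9.46715493  15.46097956  96.07187757   4.81253691
 179.94509627] [-0.34830141 -0.97069579 -0.38822111  0.0206538   0.05691907 -0.05386984] [0.56948924 0.11609248 0.23615982] [-1.75187391e+02  7.34466994e-02  9.21900925e+00] [ 3.67758991e-01 -5.58195591e+01  4.64680016e+01 -7.39776297e-02
  2.92057553e-01  1.65443844e-04]
```

Call:
send_rows:
  moves: [-0.06,0,0,0,0,1,-1,-0.06,0.66,0,-0.532,-0.171,0,-1,-0.06,0.66,0,0,0,1,-1,-0.06,0.66,0,0,0,1,-1,-0.06,0.66,0,0,0,1,-1,0,0.66,0,0,0,1,-1,0,0.66,0,0,0,1,-1,0,0.66,0,0,0,1,-1]

```text
time: 7.02
ee_pos: [0.5618, 0.2317, 0.2369]
tcp_rot: [180.0, 0.0, 69.6]
wrist_force: [0.3, 0.4, 0.1]
opening: 0.0858
grasp_force: 0.0
```

Call:
send_rows:
  moves: [0,0,0,0,0,0.8,-1,0,0,0,0,0,0.8,-1,0,0,0,0,0,0.8,-1,0,0,0,0,0,0,-1]

```text
time: 7.52
ee_pos: [0.5619, 0.2313, 0.2368]
tcp_rot: [180.0, 0.0, 89.9]
wrist_force: [0.3, 0.2, 0.2]
opening: 0.0855
grasp_force: 0.0
```

Call:
send_rows:
  moves: [0,0.03,-0.79,0,0,0,-1,0,0,-0.79,0,0,0,-1,0,0,-0.79,0,0,0,-1,0,0,-0.79,0,0,0,-1,0,0,-0.79,0,0,0,-1,0,0,-0.79,0,0,0,-0.5,0,0,0,0,0,0,0.5,0,0,0,0,0,0,1]
  squeeze: 25

```text
time: 8.52
ee_pos: [0.5623, 0.2325, 0.1189]
tcp_rot: [180.0, 0.0, 89.9]
wrist_force: [0.8, -0.1, 1.0]
opening: 0.0322
grasp_force: 0.0
```

Call:
send_rows:
  moves: [0,0,0,0,0,0,1,0,0,0,0,0,0,1,0,0,0,0,0,0,1]

```text
time: 8.9
ee_pos: [0.5626, 0.2327, 0.1191]
tcp_rot: [179.9, -0.0, 90.0]
wrist_force: [-0.8, -0.2, 5.5]
opening: 0.0132
grasp_force: 25.6
```

Call:
send_rows:
  moves: [0,0,0,0,0,0,0.2,0,0,0,0,0,0,0.2,0,0,0,0,0,0.95,0.2,0,0,0,0,0,0.95,0.2,0,0,0,0,0,0.95,0.2,0,0,0,0,0,0.95,0.2,0,0,0,0,0,0.95,0.2,0,0,0,0,0,0.95,0.2]

```text
time: 9.9
ee_pos: [0.562, 0.2325, 0.1175]
tcp_rot: [-179.9, 0.0, 139.3]
wrist_force: [-0.1, 0.5, 0.5]
opening: 0.0342
grasp_force: 0.0
```

Call:
send_rows:
  moves: [0,0,0,0,0,0.95,0.2,0,0,0,0,0,0.95,0.2,0,0,0,0,0,0.95,0.2,0,0,0,0,0,0.97,0.2,0,0,0,0,0,0.95,0.4,0,0,0,0,0,0,1,0,0,0,0,0,0,1,0,0,0,0,0,0,1]

```text
time: 10.9
ee_pos: [0.5621, 0.2322, 0.1176]
tcp_rot: [-179.9, 0.0, 179.9]
wrist_force: [0.1, -2.5, -0.3]
opening: 0.0135
grasp_force: 24.4
```

Call:
send_rows:
  moves: [0,0,0,0,0,0,1,0,0,0,0,0,0,1]

```text
time: 11.15
ee_pos: [0.562, 0.2324, 0.1177]
tcp_rot: [-180.0, 0.0, 180.0]
wrist_force: [0.3, -2.0, -2.2]
opening: 0.0136
grasp_force: 24.4
```

Call:
send_rows:
  moves: [0,0,0.5,0,0,0,1,0,0,0.9,0,0,0,1,0,0,0.9,0,0,0,1,0,0,0.9,0,0,0,1,0,0,0.9,0,0,0,1,0,0,0.9,0,0,0,1,0,0,0.6,0,0,0,1,0,0,0,0,0,0,1]

```text
time: 12.15
ee_pos: [0.5625, 0.2332, 0.2599]
tcp_rot: [179.9, 0.2, -180.0]
wrist_force: [-0.1, 0.3, -2.0]
opening: 0.0133
grasp_force: 24.5
```

Call:
send_rows:
  moves: [0.03,-0.5,0,0,0,0,1,0.03,-0.8,0,0,0,0,1,0.03,-0.9,0,0,0,0,1,0.03,-0.9,0,0,0,0,1,0.03,-0.9,0,0,0,0,1,0.03,-0.9,0,0,0,0,1,0.03,-0.9,0,0,0,0,1,0.03,-0.9,0,0,0,0,1]

```text
time: 13.15
ee_pos: [0.5679, 0.063, 0.2579]
tcp_rot: [-180.0, 0.0, 180.0]
wrist_force: [0.5, 0.1, -1.1]
opening: 0.0133
grasp_force: 24.5
```

Call:
send_rows:
  moves: [0.03,-0.9,0,0,0,0,1,0.03,-0.9,0,0,0,0,1,0.03,-0.9,0,0,0,0,1,0.03,-0.9,0,0,0,0,1,0.03,-0.9,0,0,0,0,1,0.03,-0.9,0,0,0,0,1,0.03,-0.9,0,0,0,0,1,0.03,-0.84,0,0,0,0,1]

```text
time: 14.15
ee_pos: [0.5736, -0.1154, 0.2579]
tcp_rot: [-180.0, 0.0, 180.0]
wrist_force: [0.0, -0.8, -1.5]
opening: 0.0133
grasp_force: 24.5
```

Call:
send_rows:
  moves: [0,0,0,0,0,0,1,0,0,0,0,0,0,1]

```text
time: 14.4
ee_pos: [0.574, -0.1136, 0.2579]
tcp_rot: [-180.0, 0.0, 180.0]
wrist_force: [0.0, -0.3, -0.6]
opening: 0.0131
grasp_force: 24.5
```

```bash
python3 - <<'E'
from h import *
np.set_printoptions(precision=4,suppress=True)
C={n:bot.camera(n) for n in("scene","top")}
T=[]
for n,(x,y) in dict(scene=(250,95),top=(270,120)).items():
    T.append(cv2.resize(C[n]["color"][y:y+100,x:x+70,::-1],(385,550),interpolation=cv2.INTER_NEAREST))
cv2.imwrite("pics/d.png",np.hstack(T))
for n in C:
  for k in("spindle","cheese"):
    L=bot.trace(n,k)
    for l in L[:1]:
      m=l["region"];ys,xs=np.nonzero(m);print(n,k,l["p"],l["extent"])
      if k=="spindle":
        for r in range(ys.min(),ys.max()+1,4): print(r,np.nonzero(m[r])[0][[0,-1]])
o=bot.get_obs();print(o["ee_pos"],o["tcp_rot"],o["q"])
for z in(.154,.25): 
  X=np.array([*o["ee_pos"][:2],z]); 
  for n in C:
    p=C[n]["camera_matrix"]@(C[n]["R"]@X+C[n]["t"]);print("proj",n,z,p[:2]/p[2])
E
```

```text
scene spindle 0.6 [293.9, 73.6, 300.9, 137.9]
73 [299 301]
77 [298 301]
81 [299 301]
85 [300 300]Traceback (most recent call last):
  File "<stdin>", line 14, in <module>
IndexError: index 0 is out of bounds for axis 0 with size 0
```

View pics/d.png

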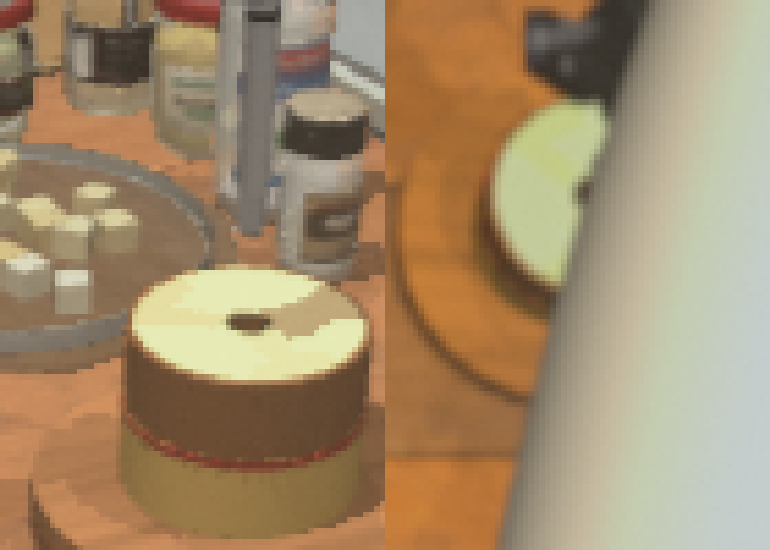

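Scene crop: the spindle axis runs (261,30)→(251,232), and extrapolates to within about 2 crop pixels (under 1 mm) of the bore at (248,321). In the top view the arm covers half the cheese. The alignment agrees with my measurement, so I'll lower carefully.

Call:
send_rows:
  moves: [0,0,-0.7,0,0,0,1,0,0,-0.5,0,0,0,1,0,0,-0.2,0,0,0,1,0,0,-0.16,0,0,0,1,0,0,-0.16,0,0,0,1,0,0,-0.16,0,0,0,1,0,0,-0.16,0,0,0,1]

```text
time: 15.42
ee_pos: [0.5742, -0.1135, 0.2067]
tcp_rot: [-180.0, 0.0, -180.0]
wrist_force: [0.1, 0.0, -1.2]
opening: 0.0131
grasp_force: 24.5
```

Call:
send_rows:
  moves: [0,0,-0.16,0,0,0,1,0,0,-0.16,0,0,0,1,0,0,-0.16,0,0,0,1,0,0,0,0,0,0,1]

```text
time: 15.92
ee_pos: [0.574, -0.1134, 0.1944]
tcp_rot: [-180.0, 0.0, -180.0]
wrist_force: [-0.8, -0.0, -0.4]
opening: 0.0136
grasp_force: 24.5
```

Call:
send_rows:
  moves: [0,0,-0.24,0,0,0,1,0,0,-0.24,0,0,0,1,0,0,-0.24,0,0,0,1,0,0,-0.24,0,0,0,1,0,0,0,0,0,0,1]

```text
time: 16.55
ee_pos: [0.5739, -0.1134, 0.1702]
tcp_rot: [-180.0, -0.0, -180.0]
wrist_force: [-0.4, 0.7, -1.0]
opening: 0.0138
grasp_force: 24.5
```

Call:
send_rows:
  moves: [0,0,-0.24,0,0,0,1,0,0,-0.24,0,0,0,1,0,0,-0.2,0,0,0,1,0,0,-0.1,0,0,0,1,0,0,0,0,0,0,1]

```text
time: 17.18
ee_pos: [0.5741, -0.1134, 0.1512]
tcp_rot: [-180.0, 0.0, -180.0]
wrist_force: [-0.5, 0.2, -1.6]
opening: 0.0133
grasp_force: 24.5
```

Now approach the socket face in fine steps.

Call:
send_rows:
  moves: [0,0,-0.12,0,0,0,1,0,0,-0.12,0,0,0,1,0,0,-0.08,0,0,0,1,0,0,-0.08,0,0,0,1,0,0,0,0,0,0,1]

```text
time: 17.8
ee_pos: [0.574, -0.1134, 0.1412]
tcp_rot: [-180.0, 0.0, -180.0]
wrist_force: [-0.2, -0.4, -1.7]
opening: 0.0135
grasp_force: 24.5
```

Call:
send_rows:
  moves: [0,0,-0.06,0,0,0,1,0,0,-0.06,0,0,0,1,0,0,0,0,0,0,1]

```text
time: 18.18
ee_pos: [0.5741, -0.1134, 0.1382]
tcp_rot: [-180.0, 0.0, -180.0]
wrist_force: [-0.4, 0.9, -2.2]
opening: 0.0133
grasp_force: 24.5
```

Call:
send_rows:
  moves: [0,0,-0.04,0,0,0,1,0,0,-0.04,0,0,0,1,0,0,0,0,0,0,1]

```text
time: 18.55
ee_pos: [0.5741, -0.1134, 0.1363]
tcp_rot: [-180.0, 0.0, -180.0]
wrist_force: [0.1, -0.2, -1.4]
opening: 0.0132
grasp_force: 24.5
```

Call:
send_rows:
  moves: [0,0,-0.04,0,0,0,1,0,0,0,0,0,0,1]

```text
time: 18.8
ee_pos: [0.5742, -0.1134, 0.1355]
tcp_rot: [-180.0, 0.1, -180.0]
wrist_force: [-0.7, -0.2, -0.5]
opening: 0.0131
grasp_force: 24.7
```

Call:
send_rows:
  moves: [0,0,-0.04,0,0,0,1,0,0,0,0,0,0,1]

```text
time: 19.05
ee_pos: [0.5744, -0.1135, 0.1351]
tcp_rot: [-180.0, 0.1, -180.0]
wrist_force: [-0.8, 0.7, 4.1]
opening: 0.0136
grasp_force: 25.1
```

Call:
send_rows:
  moves: [0,0,-0.03,0,0,0,1,0,0,0,0,0,0,1]

```text
time: 19.3
ee_pos: [0.5746, -0.1135, 0.1349]
tcp_rot: [-180.0, 0.2, -180.0]
wrist_force: [-1.2, 0.2, 8.4]
opening: 0.0132
grasp_force: 25.5
```

Call:
send_rows:
  moves: [0,0,0,0,0,0.3,1,0,0,0,0,0,0.3,1,0,0,0,0,0,0.3,1,0,0,0,0,0,0.3,1,0,0,0,0,0,0.3,1,0,0,0,0,0,0.3,1,0,0,0,0,0,0.3,1,0,0,0,0,0,0.3,1]

```text
time: 20.3
ee_pos: [0.5747, -0.1139, 0.1349]
tcp_rot: [-179.9, 0.1, -159.3]
wrist_force: [-1.2, -1.4, 8.3]
opening: 0.0134
grasp_force: 25.6
```

Call:
send_rows:
  moves: [0,0,0,0,0,0.3,1,0,0,0,0,0,0.3,1,0,0,0,0,0,0.3,1,0,0,0,0,0,0.3,1,0,0,0,0,0,0.3,1,0,0,0,0,0,0.3,1,0,0,0,0,0,0.3,1,0,0,0,0,0,0.3,1]

```text
time: 21.3
ee_pos: [0.5748, -0.114, 0.135]
tcp_rot: [-179.8, 0.1, -138.7]
wrist_force: [-0.1, -2.0, 7.8]
opening: 0.0133
grasp_force: 25.6
```

Call:
send_rows:
  moves: [0,0,0,0,0,0.3,1,0,0,0,0,0,0.3,1,0,0,0,0,0,0.3,1,0,0,0,0,0,0.3,1,0,0,0,0,0,0.3,1,0,0,0,0,0,0.3,1,0,0,0,0,0,0.3,1,0,0,0,0,0,0.3,1]

```text
time: 22.3
ee_pos: [0.575, -0.114, 0.1351]
tcp_rot: [-179.8, 0.0, -118.0]
wrist_force: [-0.2, -2.4, 8.6]
opening: 0.0132
grasp_force: 25.6
```

Call:
send_rows:
  moves: [0,0,0,0,0,0.3,1,0,0,0,0,0,0.3,1,0,0,0,0,0,0.3,1,0,0,0,0,0,0.3,1,0,0,0,0,0,0.3,1,0,0,0,0,0,0.3,1,0,0,0,0,0,0.3,1,0,0,0,0,0,0.3,1]

```text
time: 23.3
ee_pos: [0.5751, -0.114, 0.1351]
tcp_rot: [-179.8, -0.0, -97.4]
wrist_force: [1.0, -1.6, 8.1]
opening: 0.0134
grasp_force: 25.6
```

Call:
send_rows:
  moves: [0,0,0,0,0,0.3,1,0,0,0,0,0,0.3,1,0,0,0,0,0,0.3,1,0,0,0,0,0,0.3,1,0,0,0,0,0,0.3,1]

```text
time: 23.92
ee_pos: [0.5751, -0.1141, 0.1351]
tcp_rot: [-179.8, -0.1, -84.5]
wrist_force: [1.3, -1.5, 7.0]
opening: 0.0135
grasp_force: 25.6
```

```bash
python3 - <<'E'
from h import *
from scipy.ndimage import map_coordinates as mc
np.set_printoptions(precision=4,suppress=True)
C={n:bot.camera(n) for n in("scene","top")}
th=np.linspace(0,2*np.pi,240,endpoint=False)
def proj(c,X):
    p=(X@np.array(c["R"]).T+c["t"])@np.array(c["camera_matrix"]).T; return p[:,:2]/p[:,2:]
for n,f in(("scene","a"),("top","b")):
    im=cv2.GaussianBlur(cv2.imread(f"pics/{f}.png"),(0,0),0.7).astype(float)
    for nm,r,z in(("board top",.095,.03),("board base",.095,0),("cheese top",.054,.108)):
        best=[]
        for x in np.arange(.562,.586,.0005):
            for y in np.arange(-.125,-.103,.0005):
                def s(rr):
                    P=proj(C[n],np.c_[x+rr*np.cos(th),y+rr*np.sin(th),np.full(240,z)])
                    return np.array([mc(im[:,:,k],[P[:,1],P[:,0]],order=1) for k in range(3)])
                v=np.abs(s(r+.003)-s(r-.003)).sum(0); v=np.minimum(v,80)
                best.append((v.mean(),x,y))
        best.sort(reverse=True);b=np.array(best[:15]);print(n,nm,b[0],b[:,1:].mean(0),b[:,1:].std(0))
E
```

```text
scene board top [47.5946  0.572  -0.112 ] [ 0.5721 -0.1124] [0.0007 0.0007]
scene board base [42.9165  0.571  -0.1155] [ 0.5711 -0.1154] [0.0006 0.0006]
scene cheese top [79.8776  0.5745 -0.114 ] [ 0.5737 -0.1133] [0.001  0.0007]
top board top [40.7845  0.575  -0.114 ] [ 0.5756 -0.1143] [0.0007 0.0005]
top board base [44.9571  0.5805 -0.118 ] [ 0.5807 -0.1182] [0.0006 0.0005]
top cheese top [80.      0.5745 -0.1135] [ 0.5736 -0.1135] [0.0005 0.0006]
```

Call:
send_rows:
  moves: [-0.056,0.03,0,0,0,0,1,0,0,0,0,0,-0.27,1,0,0,0,0,0,-0.27,1,0,0,0,0,0,-0.27,1,0,0,0,0,0,-0.27,1,0,0,0,0,0,-0.27,1,0,0,0,0,0,-0.27,1,0,0,0,0,0,-0.27,1]

```text
time: 25.02
ee_pos: [0.5737, -0.1132, 0.1351]
tcp_rot: [-179.8, -0.0, -100.9]
wrist_force: [0.8, -1.5, 7.5]
opening: 0.013
grasp_force: 25.7
```

Call:
send_rows:
  moves: [0,0,0,0,0,-0.27,1,0,0,0,0,0,-0.27,1,0,0,0,0,0,-0.27,1,0,0,0,0,0,-0.27,1,0,0,0,0,0,-0.27,1,0,0,0,0,0,-0.27,1,0,0,0,0,0,-0.27,1,0,0,0,0,0,-0.27,1]

```text
time: 26.02
ee_pos: [0.5733, -0.1129, 0.135]
tcp_rot: [-179.8, 0.1, -119.5]
wrist_force: [-1.1, -0.6, 9.0]
opening: 0.0135
grasp_force: 25.4
```

Call:
send_rows:
  moves: [0,0,0,0,0,-0.27,1,0,0,0,0,0,-0.27,1,0,0,0,0,0,-0.27,1,0,0,0,0,0,-0.27,1,0,0,0,0,0,-0.27,1,0,0,0,0,0,-0.27,1,0,0,0,0,0,-0.27,1,0,0,0,0,0,-0.27,1]

```text
time: 27.02
ee_pos: [0.5732, -0.1128, 0.135]
tcp_rot: [-179.9, 0.1, -138.0]
wrist_force: [-1.2, 0.1, 9.5]
opening: 0.0134
grasp_force: 25.4
```

Call:
send_rows:
  moves: [0,0,0,0,0,-0.27,1,0,0,0,0,0,-0.27,1,0,0,0,0,0,-0.27,1,0,0,0,0,0,-0.27,1,0,0,0,0,0,-0.27,1,0,0,0,0,0,-0.27,1,0,0,0,0,0,-0.27,1,0,0,0,0,0,-0.27,1]

```text
time: 28.02
ee_pos: [0.5732, -0.1128, 0.1349]
tcp_rot: [-179.9, 0.1, -156.6]
wrist_force: [-1.0, 0.2, 7.6]
opening: 0.0131
grasp_force: 25.4
```

Call:
send_rows:
  moves: [0,0,0,0,0,-0.27,1,0,0,0,0,0,-0.27,1,0,0,0,0,0,-0.27,1,0,0,0,0,0,-0.27,1,0,0,0,0,0,-0.27,1,0,0,0,0,0,-0.27,1,0,0,0,0,0,-0.27,1,0,0,0,0,0,-0.27,1]

```text
time: 29.02
ee_pos: [0.5732, -0.1127, 0.1348]
tcp_rot: [-180.0, 0.1, -175.2]
wrist_force: [-0.9, 0.9, 8.2]
opening: 0.013
grasp_force: 25.4
```

```bash
python3 - <<'E'
from h import *
np.set_printoptions(precision=2,suppress=True)
c=bot.camera("scene")
cv2.imwrite("pics/e.png",cv2.resize(c["color"][95:185,250:340,::-1],(594,594),interpolation=cv2.INTER_CUBIC))
def pr(X):
    p=c["camera_matrix"]@(c["R"]@np.array(X)+c["t"]);return p[:2]/p[2]
for z in(.152,.20,.25):
    p=pr([.574,-.1136,z]);print("d crop",z,(p+.5-[250,95])*5.5)
print("bore d",(pr([.574,-.1136,.108])+.5-[250,95])*5.5)
d=cv2.imread("pics/d.png")[:,:385].reshape(100,5.5.__int__() and -1,385,3) if 0 else cv2.resize(cv2.imread("pics/d.png")[:,:385],(70,100),interpolation=cv2.INTER_NEAREST)
g=cv2.cvtColor(d,cv2.COLOR_BGR2GRAY)
for r in range(4,44,4): print(r,g[r,38:54])
print("bore rows")
for r in range(56,62): print(r,g[r,38:54])
E
```

```text
d crop 0.152 [252.61 231.1 ]
d crop 0.2 [259.05 126.74]
d crop 0.25 [266.15  11.88]
bore d [246.98 322.07]
4 [ 99  99 122 122 144 144 116 116 106 106 111 111 109 109 170 170]
8 [170 170 132 132 147 147 111 111 113 113 118 118 116 116 131 131]
12 [148 148 135 135 148 148 113 113 115 115 117 117 101 101 101 101]
16 [132 132 138 138 144 144  98  98 115 115 116 116 118 118 121 121]
20 [112 112 151 151 158 158 109 109 116 116 115 115 151 151  96  96]
24 [135 135 138 138 137 137 107 107 115 115 114 114 115 115  60  60]
28 [118 118 142 142 141 141 108 108 118 118 111 111 143 143 155 155]
32 [133 133 150 150 126 126 109 109 118 118 112 112 102 102 143 143]
36 [126 126 108 108 126 126 113 113 113 113 129 129 134 134 147 147]
40 [111 111 120 120 115 115 113 113 113 113 103 103 112 112 145 145]
bore rows
56 [227 227 227 227 205 205 199 199 213 213 177 177 179 179 170 170]
57 [227 227 227 227 205 205 199 199 213 213 177 177 179 179 170 170]
58 [218 218 205 205  81  81  82  82  82  82  79  79 167 167 172 172]
59 [218 218 205 205  81  81  82  82  82  82  79  79 167 167 172 172]
60 [226 226 227 227 223 223 163 163 146 146 213 213 223 223 171 171]
61 [226 226 227 227 223 223 163 163 146 146 213 213 223 223 171 171]
```

View pics/e.png

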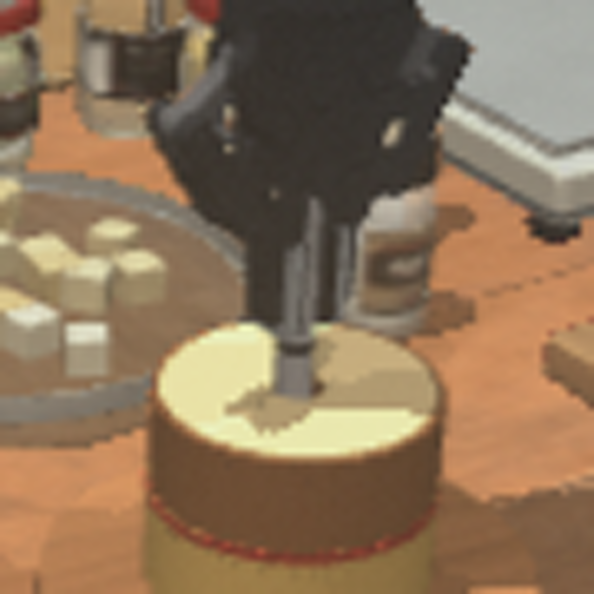

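Picture e: the shaft (x≈276–316) stands in the bore, with a dark bore sliver to its right. The cheese-top centre is at about (300,391), so the tip sits roughly 1.2 mm left of the bore centre. I'll correct by that amount, press slightly more, and sweep with a small wobble.

Call:
send_rows:
  moves: [0,-0.08,-0.02,0,0,0,1,0.025,-0.02,0,0,0,0.27,1,-0.025,0.02,0,0,0,0.27,1,-0.025,0.02,0,0,0,0.27,1,0.025,-0.02,0,0,0,0.27,1,0.025,-0.02,0,0,0,0.27,1,-0.025,0.02,0,0,0,0.27,1,-0.025,0.02,0,0,0,0.27,1]
  squeeze: 35

```text
time: 30.08
ee_pos: [0.5728, -0.1143, 0.1345]
tcp_rot: [-179.9, 0.2, -158.8]
wrist_force: [-0.4, -0.2, 7.8]
opening: 0.0128
grasp_force: 34.0
```

Call:
send_rows:
  moves: [0.025,-0.02,0,0,0,0.27,1,0.025,-0.02,0,0,0,0.27,1,-0.025,0.02,0,0,0,0.27,1,-0.025,0.02,0,0,0,0.27,1,0.025,-0.02,0,0,0,0.27,1,0.025,-0.02,0,0,0,0.27,1,-0.025,0.02,0,0,0,0.27,1,-0.025,0.02,0,0,0,0.27,1]

```text
time: 31.08
ee_pos: [0.5729, -0.1146, 0.1346]
tcp_rot: [-179.8, 0.1, -140.2]
wrist_force: [0.7, -1.8, 7.8]
opening: 0.0129
grasp_force: 34.4
```

Call:
send_rows:
  moves: [0.025,-0.02,-0.02,0,0,0.27,1,0.025,-0.02,0,0,0,0.27,1,-0.025,0.02,0,0,0,0.27,1,-0.025,0.02,0,0,0,0.27,1,0.025,-0.02,0,0,0,0.27,1,0.025,-0.02,0,0,0,0.27,1,-0.025,0.02,0,0,0,0.27,1,-0.025,0.02,0,0,0,0.27,1]

```text
time: 32.08
ee_pos: [0.5732, -0.1148, 0.1345]
tcp_rot: [-179.7, 0.1, -121.7]
wrist_force: [0.5, -2.3, 9.3]
opening: 0.0131
grasp_force: 34.7
```

Call:
send_rows:
  moves: [0.025,-0.02,0,0,0,0.27,1,0.025,-0.02,0,0,0,0.27,1,-0.025,0.02,0,0,0,0.27,1,-0.025,0.02,0,0,0,0.27,1,0.025,-0.02,0,0,0,0.27,1,0.025,-0.02,0,0,0,0.27,1,-0.025,0.02,0,0,0,0.27,1,-0.025,0.02,0,0,0,0.27,1]

```text
time: 33.08
ee_pos: [0.5733, -0.1148, 0.1344]
tcp_rot: [-179.7, -0.0, -103.1]
wrist_force: [1.5, -2.4, 7.7]
opening: 0.0127
grasp_force: 34.6
```

Call:
send_rows:
  moves: [0.025,-0.02,-0.02,0,0,0.27,1,0.025,-0.02,0,0,0,0.27,1,-0.025,0.02,0,0,0,0.27,1,-0.025,0.02,0,0,0,0.27,1,0.025,-0.02,0,0,0,0.27,1,0.025,-0.02,0,0,0,0.27,1,-0.025,0.02,0,0,0,0.27,1,-0.025,0.02,0,0,0,0.27,1]
  squeeze: 60

```text
time: 34.08
ee_pos: [0.5723, -0.1146, 0.1317]
tcp_rot: [-180.0, -0.0, -84.5]
wrist_force: [1.9, -2.6, -3.3]
opening: 0.0126
grasp_force: 58.4
```

```bash
python3 - <<'E'
from h import *
np.set_printoptions(precision=2,suppress=True)
c=bot.camera("scene");o=bot.get_obs();print(o["torque"],o["wrist_force"],o["ee_pos"]*1000)
x,y=285,140
a=c["color"][y:y+22,x:x+22]
cv2.imwrite("pics/f.png",cv2.resize(a[:,:,::-1],(594,594),interpolation=cv2.INTER_NEAREST))
b=c["color"][140:190,262:330].astype(int)
m=((b[:,:,0]>135)&(b[:,:,1]>130)&(b[:,:,2]>90)&(b[:,:,1]>b[:,:,2]*1.2)).astype(np.uint8)
cs=max(cv2.findContours(m,0,1)[0],key=cv2.contourArea);e=cv2.fitEllipse(cv2.convexHull(cs))
print("ell",np.array(e[0])+[262,140],e[1],"before 294.77 153.42 (20.15,41.9)")
for nm in("cheese","depth_ring"):
  print(nm,[(l["pixel"],l["p"]) for l in bot.landmark_of("scene",nm)[:1]])
def pr(X):
    p=c["camera_matrix"]@(c["R"]@np.array(X)+c["t"]);return p[:2]/p[2]
print("tcp axis at z=.108 in f crop",(pr([*o["ee_pos"][:2],.108])+.5-[x,y])*27, (np.array(e[0])+[262.5,140.5]-[x,y])*27)
E
```

```text
[-0.74 -0.53 -0.01] [ 2.09 -2.52 -3.81] [ 572.27 -114.57  131.74]
ell [294.55 153.6 ] (20.808826446533203, 42.40750503540039) before 294.77 153.42 (20.15,41.9)
cheese [([293.6, 181.7], 0.79)]
depth_ring [([295.9, 187.8], 0.7)]
tcp axis at z=.108 in f crop [287.78 371.42] [271.36 380.76]
```

View pics/f.png

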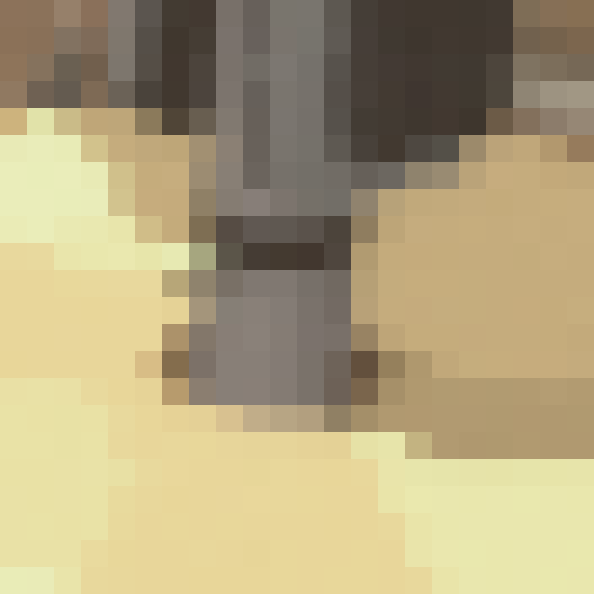

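Picture f shows the ring (rows ≈215–265) now just above the cheese. TCP z dropped to 0.1317 with the load gone, so the foot has found the socket. Next I lower it gently home.

Call:
send_rows:
  moves: [0.012,-0.016,0,0,0,0,1,0,0,-0.06,0,0,0,1,0,0,-0.06,0,0,0,1,0,0,-0.06,0,0,0,1]
  squeeze: 28

```text
time: 34.72
ee_pos: [0.5724, -0.1147, 0.1277]
tcp_rot: [-180.0, 0.0, -84.6]
wrist_force: [0.5, -3.6, 0.5]
opening: 0.0125
grasp_force: 58.8
```

Call:
send_rows:
  moves: [0,-0.016,-0.06,0,0,0,1,0,0,-0.06,0,0,0,1,0,0,-0.06,0,0,0,1,0,0,-0.04,0,0,0,1]

```text
time: 35.22
ee_pos: [0.5724, -0.115, 0.122]
tcp_rot: [-180.0, 0.0, -84.6]
wrist_force: [-0.4, -2.3, 0.1]
opening: 0.0123
grasp_force: 58.8
```

Call:
send_rows:
  moves: [0,-0.01,-0.04,0,0,0,1,0,0,-0.04,0,0,0,1,0,0,0,0,0,0,1]

```text
time: 35.6
ee_pos: [0.5724, -0.1152, 0.1199]
tcp_rot: [-180.0, 0.0, -84.6]
wrist_force: [1.6, -2.0, -0.3]
opening: 0.0121
grasp_force: 58.8
```

Call:
send_rows:
  moves: [0,-0.01,-0.04,0,0,0,1,0,0,-0.04,0,0,0,1,0,0,0,0,0,0,1]

```text
time: 35.98
ee_pos: [0.5724, -0.1154, 0.1179]
tcp_rot: [-180.0, 0.0, -84.6]
wrist_force: [1.1, -2.0, -0.9]
opening: 0.0124
grasp_force: 58.7
```

Call:
send_rows:
  moves: [0,0,-0.04,0,0,0,1,0,0,0,0,0,0,1]

```text
time: 36.22
ee_pos: [0.5725, -0.1155, 0.1176]
tcp_rot: [-179.9, 0.0, -84.6]
wrist_force: [-0.6, -1.0, 4.3]
opening: 0.0127
grasp_force: 59.1
```

Call:
send_rows:
  moves: [0,0,0.04,0,0,0,0.6,0,0,0,0,0,0,0.3,0,0,0,0,0,0,-0.2,0,0,0.3,0,0,0,-0.2,0,0,0.9,0,0,0,-0.2,0,0,0.9,0,0,0,-0.2,0,0,0.9,0,0,0,-0.2,-0.45,0.7,0.6,0,0,-0.9,-0.6]

```text
time: 37.22
ee_pos: [0.5615, -0.0984, 0.2094]
tcp_rot: [-179.9, 0.0, -92.5]
wrist_force: [-0.2, 0.7, -0.3]
opening: 0.067
grasp_force: 0.0
```

Call:
send_rows:
  moves: [-0.55,0.9,0,0,0,-0.9,-1,-0.55,0.9,0,0,0,-0.9,-1,-0.55,0.9,0,0,0,-0.9,-1,-0.55,0.9,0,0,0,-0.9,-1,-0.55,0.9,0,0,0,-0.9,-1,-0.55,0.9,0,0,0,-0.9,-1,-0.55,0.9,0,0,0,-0.9,-1,-0.55,0.98,0,0,0,-0.9,-1]

```text
time: 38.22
ee_pos: [0.4507, 0.0847, 0.2088]
tcp_rot: [-180.0, 0.1, -154.5]
wrist_force: [-0.4, -0.6, 0.0]
opening: 0.0853
grasp_force: 0.0
```

Call:
send_rows:
  moves: [0,0,-0.5,0,0,-0.9,-1,0,0,-0.5,0,0,-0.9,-1,0,0,-0.5,0,0,-0.9,-1,0,0,-0.5,0,0,0,-1,0,0,0,0,0,0,-1]

```text
time: 38.85
ee_pos: [0.4508, 0.0839, 0.1575]
tcp_rot: [-180.0, -0.0, -177.3]
wrist_force: [1.3, 0.0, 0.7]
opening: 0.0856
grasp_force: 0.0
```

```bash
python3 - <<'E'
from h import *
np.set_printoptions(precision=4,suppress=True)
C={n:bot.camera(n) for n in("scene","top")}
T=[]
for n,(x,y) in dict(scene=(262,115),top=(270,120)).items():
    T.append(cv2.resize(C[n]["color"][y:y+70,x:x+70,::-1],(385,385),interpolation=cv2.INTER_CUBIC))
cv2.imwrite("pics/g.png",np.hstack(T))
c=C["scene"]
def pr(X,n):
    c=C[n];p=c["camera_matrix"]@(c["R"]@np.array(X)+c["t"]);return p[:2]/p[2]
for z in(.108,.165): print("vertical axis",z,(pr([.5725,-.1155,z],"scene")+.5-[262,115])*5.5,"top",(pr([.5725,-.1155,z],"top")+.5-[270,120])*5.5+[385,0])
o=bot.get_obs();print(o["time"],o["ee_pos"],o["tcp_rot"])
E
```

```text
vertical axis 0.108 [186.5528 212.4002] top [596.4283 198.2599]
vertical axis 0.165 [194.0631  93.691 ] top [614.5952 169.1519]
38.95 [0.4512 0.084  0.1585] [-179.9839    0.0511 -177.3138]
```

View pics/g.png

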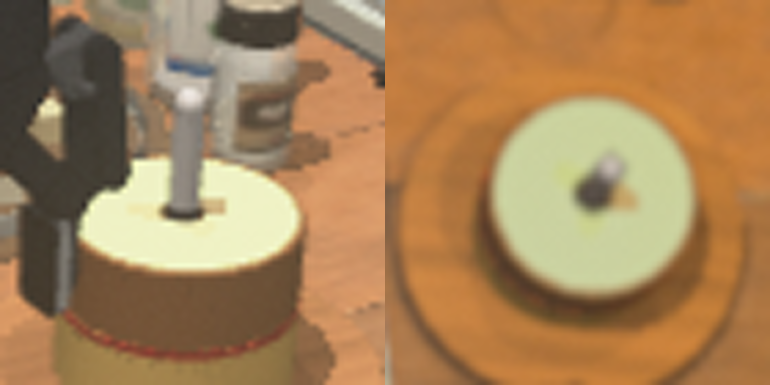

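Picture g: the ring is level with the cheese top at (183,212) and the spindle stands upright with its dome at (189,97), so it is home. Next I grasp the scraper.

Call:
send_rows:
  moves: [0,0,-0.9,0,0,0,-1,0,0,-0.9,0,0,0,-1,0,0,-0.9,0,0,0,-1,0,0,-0.9,0,0,0,-1,0,0,-0.9,0,0,0,-1,0,0,-0.9,0,0,0,-1,0,0,-0.5,0,0,0,-0.6,0,0,-0.16,0,0,0,0]
  squeeze: 40

```text
time: 39.95
ee_pos: [0.4512, 0.084, 0.0065]
tcp_rot: [-180.0, 0.0, -177.4]
wrist_force: [-0.5, 0.4, 0.6]
opening: 0.0517
grasp_force: 0.0
```

Call:
send_rows:
  moves: [0,0,0,0,0,0,0.6,0,0,0,0,0,0,1,0,0,0,0,0,0,1,0,0,0,0,0,0,1]

```text
time: 40.45
ee_pos: [0.4518, 0.0841, 0.0075]
tcp_rot: [-180.0, 0.1, -177.4]
wrist_force: [-0.9, -0.0, 5.7]
opening: 0.0261
grasp_force: 40.3
```

Call:
send_rows:
  moves: [0,0,0.5,0,0,0,1,0,0,0.98,0,0,0,1,0,0,0.98,0,0,0,1,0,0,0.98,0,0,0,1,0,0,0.98,0,0,0,1,0,0,0.98,0,0,0,1,0,0,0.98,0,0,0,1,0,0,0.98,0,0,0,1]

```text
time: 41.45
ee_pos: [0.4509, 0.084, 0.192]
tcp_rot: [-180.0, 0.0, -177.4]
wrist_force: [1.1, -0.2, -0.9]
opening: 0.026
grasp_force: 39.5
```

Call:
send_rows:
  moves: [0.45,-0.74,0.2,0,0,0,1,0.55,-0.9,0,0,0,0,1,0.55,-0.9,0,0,0,0,1,0.55,-0.9,0,0,0,0,1,0.55,-0.9,0,0,0,0,1,0.55,-0.9,0,0,0,0,1,0.55,-0.9,0,0,0,0,1,0.55,-0.9,0,0,0,0,1]

```text
time: 42.45
ee_pos: [0.5589, -0.0927, 0.1961]
tcp_rot: [-180.0, 0.0, -177.4]
wrist_force: [-0.5, 0.0, -2.0]
opening: 0.026
grasp_force: 39.6
```

Call:
send_rows:
  moves: [0.55,-0.9,0,0,0,0,1,0.02,-0.02,0,0,0,0,1,0,0,0,0,0,0,1]

```text
time: 42.82
ee_pos: [0.5726, -0.1147, 0.1957]
tcp_rot: [-180.0, 0.0, -177.4]
wrist_force: [0.4, 0.1, -1.3]
opening: 0.0262
grasp_force: 39.6
```

```bash
python3 - <<'E'
from h import *
np.set_printoptions(precision=4,suppress=True)
c=bot.camera("scene")
cv2.imwrite("pics/i.png",cv2.resize(c["color"][85:165,255:335,::-1],(600,600),interpolation=cv2.INTER_CUBIC))
o=bot.get_obs();print(o["time"],o["ee_pos"],o["tcp_rot"],o["wrist_force"])
def pr(X):
    p=c["camera_matrix"]@(c["R"]@np.array(X)+c["t"]);return p[:2]/p[2]
for z in(.108,.165,.184,.22): print(z,(pr([*o["ee_pos"][:2],z])+.5-[255,85])*7.5)
E
```

```text
42.875 [ 0.5725 -0.1144  0.1958] [-179.9934    0.0238 -177.4026] [-0.5375  0.5955 -1.0545]
0.108 [304.1209 515.4203]
0.165 [314.2796 353.5021]
0.184 [317.8089 297.2483]
0.22 [324.7048 187.3357]
```

View pics/i.png

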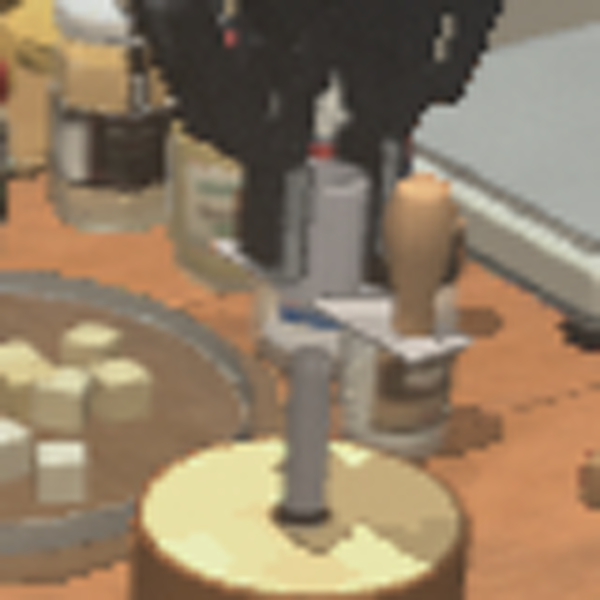

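Picture i: the hub's right edge is at x=371, putting its axis at about 323 as expected. The spindle dome is at (312,352), within 0.6 mm laterally; the top view asks for +1.7 mm in x. I correct and lower gently.

Call:
send_rows:
  moves: [0.068,-0.012,-0.4,0,0,0,1,0,0,-0.3,0,0,0,1,0,0,-0.1,0,0,0,1,0,0,-0.1,0,0,0,1,0,0,-0.1,0,0,0,1,0,0,0,0,0,0,1]

```text
time: 43.62
ee_pos: [0.5746, -0.1153, 0.1705]
tcp_rot: [-180.0, 0.0, -177.4]
wrist_force: [-0.6, 0.3, -1.5]
opening: 0.0264
grasp_force: 39.6
```

Call:
send_rows:
  moves: [0,0,-0.08,0,0,0,1,0,0,-0.08,0,0,0,1,0,0,-0.08,0,0,0,1,0,0,0,0,0,0,1]

```text
time: 44.12
ee_pos: [0.5745, -0.1153, 0.1643]
tcp_rot: [-180.0, 0.0, -177.4]
wrist_force: [-0.3, 0.7, -1.0]
opening: 0.0262
grasp_force: 39.6
```

Call:
send_rows:
  moves: [0,0,-0.2,0,0,0,1,0,0,-0.2,0,0,0,1,0,0,-0.2,0,0,0,1,0,0,-0.2,0,0,0,1,0,0,0,0,0,0,1]

```text
time: 44.75
ee_pos: [0.5743, -0.1152, 0.144]
tcp_rot: [-180.0, -0.0, -177.4]
wrist_force: [-0.3, 0.1, -1.5]
opening: 0.0258
grasp_force: 39.6
```

Call:
send_rows:
  moves: [0,0,-0.2,0,0,0,1,0,0,-0.2,0,0,0,1,0,0,-0.2,0,0,0,1,0,0,-0.15,0,0,0,1,0,0,0,0,0,0,1]

```text
time: 45.38
ee_pos: [0.5744, -0.1153, 0.1255]
tcp_rot: [-180.0, 0.0, -177.4]
wrist_force: [0.0, 0.7, -1.4]
opening: 0.026
grasp_force: 39.6
```

Call:
send_rows:
  moves: [0,0,-0.12,0,0,0,1,0,0,-0.12,0,0,0,1,0,0,-0.1,0,0,0,1,0,0,0,0,0,0,1]

```text
time: 45.88
ee_pos: [0.5745, -0.1152, 0.1171]
tcp_rot: [-180.0, 0.0, -177.4]
wrist_force: [-0.5, -0.9, -1.6]
opening: 0.0262
grasp_force: 39.6
```

Call:
send_rows:
  moves: [0,0,-0.04,0,0,0,1,0,0,0,0,0,0,1]

```text
time: 46.12
ee_pos: [0.5746, -0.1153, 0.1164]
tcp_rot: [-180.0, 0.0, -177.4]
wrist_force: [0.5, 1.0, -1.4]
opening: 0.0262
grasp_force: 39.6
```

Call:
send_rows:
  moves: [0,0,-0.04,0,0,0,1,0,0,0,0,0,0,1]

```text
time: 46.38
ee_pos: [0.5747, -0.1153, 0.1155]
tcp_rot: [-180.0, 0.1, -177.4]
wrist_force: [-1.3, 0.4, 0.2]
opening: 0.0263
grasp_force: 39.8
```

Call:
send_rows:
  moves: [0,0,-0.03,0,0,0,1,0,0,0,0,0,0,1]

```text
time: 46.62
ee_pos: [0.5747, -0.1153, 0.1155]
tcp_rot: [-180.0, 0.1, -177.4]
wrist_force: [-1.9, -0.3, 6.1]
opening: 0.026
grasp_force: 40.6
```

Resting on the cheese; release and go up.

Call:
send_rows:
  moves: [0,0,0.02,0,0,0,0.2,0,0,0,0,0,0,-0.2,0,0,0,0,0,0,-0.5,0,0,0,0,0,0,-0.5,0,0,0.4,0,0,0,-0.5,0,0,0.9,0,0,0,-0.5,0,0,0.9,0,0,0,-0.5,0,0,0.9,0,0,0,-0.5]

```text
time: 47.62
ee_pos: [0.5747, -0.1153, 0.1941]
tcp_rot: [-180.0, 0.1, -177.4]
wrist_force: [1.1, 0.4, -0.3]
opening: 0.064
grasp_force: 0.0
```

Call:
send_rows:
  moves: [-0.5,0.5,0.9,0,0,0,-0.5,-0.9,0.9,0,0,0,0,-0.5,-0.9,0.9,0,0,0,0,-0.5,-0.9,0.9,0,0,0,0,-0.5,-0.9,0.9,0,0,0,0,-0.5,0,0,0,0,0,0,-0.5]

```text
time: 48.38
ee_pos: [0.4714, -0.0118, 0.2165]
tcp_rot: [-180.0, 0.1, -177.3]
wrist_force: [0.9, -0.7, 0.4]
opening: 0.064
grasp_force: 0.0
```

```bash
python3 - <<'E'
from h import *
T=[]
for n,(x,y) in dict(scene=(255,115),top=(270,120)).items():
    T.append(cv2.resize(bot.camera(n)["color"][y:y+80,x:x+80,::-1],(400,400),interpolation=cv2.INTER_CUBIC))
cv2.imwrite("pics/j.png",np.hstack(T)); print(bot.get_obs()["time"])
E
```

```text
48.475
```

View pics/j.png

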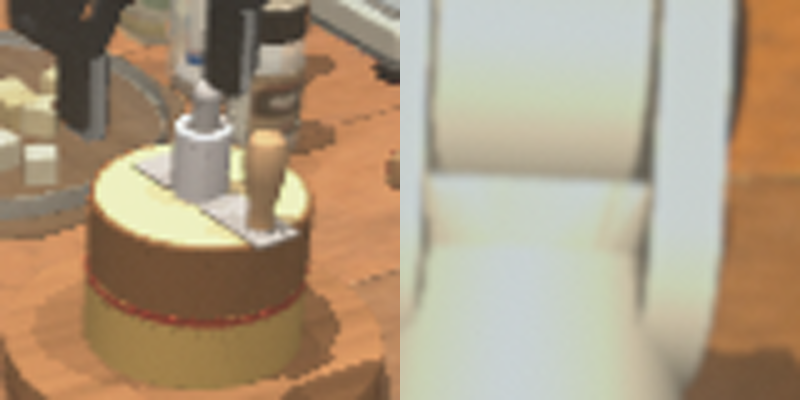

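Picture j: the scraper lies flat on the cheese, its hub at (203,160) with the spindle dome coming up through it at (207,92). The gripper is clear, so I'm handing in.

```bash
python3 -c "
from workcell import bot
print(bot.job_done())"
```

```text
the job is handed in; nothing more can be done
None
```

I handed the job in at about 48.5 s. The last picture shows the spindle home in its socket and the scraper flat on the cheese around it, with the gripper clear. No verdict came back.

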